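# Put a battery pack under load

### The arm

A 6-joint arm with a two-finger parallel gripper is mounted at the origin on the work surface. World frame = base frame: x ahead of the robot, y to its left, z up, the work surface at z = 0. Lengths are in mm, angles in rad, forces in N, time in s.
With the tool pointing down it reaches from about 375 to 825 mm from the base axis. Payload 5.5 kg.
Tool frame: the origin (TCP) lies at the very end of the fingers, on their centre line; the grasp point (between the pads) lies 19 mm behind it; z points along the fingers, x is the direction in which the jaws open and shut, and the axes are right-handed (so a half turn about z gives the same grasp; the last joint's range is limited). The gripper opens to 85 mm and grips with 20 to 120 N. Pads are 22 mm wide; open, the fingers measure 114 mm over their backs; the gripper's body (76 mm by 85 mm) begins 54 mm behind the grasp point. The pads swing forward as they close: fully open they stand 13 mm farther back than shut.
Start: joints at [1.205, 0.314, -0.047, 1.21, 0, 1.571], TCP at [214.614, 560.299, 231.299] pointing down, gripper open.
Joint ranges: [-2.67, 2.67], [-0.69, 1.73], [-1.03, 1.25], [-2.08, 2.16], [-1.42, 1.45], [-3.14, 3.14]. Speed limits (rad/s): [2.39, 2.39, 3.01, 3.14, 3.14, 3.14].

### API

Orientations are given as a unit quaternion [w, x, y, z].
In Python, from workcell import telemetry, optics, ticket gives the robot as it stands.
- The arm moves only by the tool jog_arm, never from a script. Its argument "plan" is a list of rows, each a list of 5 numbers: the opening, from 0 (shut) to 1 (fully open), then the shift along the tool's x, y, z as a fraction of full scale, then the turn about the tool's z as a fraction of full scale. In form: [[hand, dx, dy, dz, roll], ...]. A call has 1 to 12 rows; each row is the pose to reach, as a shift and turn from the pose commanded when the call began, along the tool's axes at that moment, turning the shorter way round; what a row does not reach only later rows make up. Full scale, the value 1, is 15 cm for a shift and 180 degrees for a turn. A row lasts 1/8 s, in which the tool goes at most 62.5 mm and 10.7 degrees, less where a joint would pass 70% of its speed; a pose out of reach is approached as far as the arm can. A call with a number of a shift or a turn outside -1 to 1 is refused whole. A call with a gripper value outside its range is refused whole. The fingers move at their own pace and stop on an object; the grip force is fixed at half the most. Time passes only in rows, so rows that repeat a pose let the fingers close. It gives the time, the measured TCP pose, the force and the opening at its end, in the units of the state.
- telemetry.get_obs(): the state, without advancing time (a new reading comes with each control period).
- optics.grab_frame(name): name is "side" or "top" or "wrist"; returns a dict with "frame" (400x640x3 uint8, red, green, blue), "camera_matrix" (3x3 intrinsics, pixels), "rvec" (rotation vector, rad) and "tvec" (3), from world to camera coordinates, as OpenCV has them. Camera axes: x right, y down, z forward; pixel columns grow to the right and rows downward; lengths in mm; the calibration is good to about 2 mm. A picture is of the moment at which its call begins. There is no depth.
- ticket.job_done(): hands the job in, once; it reports no verdict.
The state is a dict: "time_s": time; "q": joint angles; "joint_vel": joint speeds; "joint_efforts": joint torques, N m; "ee_pos": TCP position; "orientation": TCP orientation; "force": force on the tool from outside, world axes, zero at the start; "wrist_torque": the same for the moment, N m; "grip_width": finger opening in mm.
Only numpy, scipy, OpenCV 4.12 (cv2) and the standard library are available. Lean on these libraries where they do the work, as an engineer would, in place of code of your own. Each camera call takes 0.05 s, during which the arm holds its last target. There are 200 camera calls.

### The job

Lay the yellow battery pack flat in the nest of the grey test cradle and shut the cradle's lid fully over it. Only then slide the black fader on the white load box up from the zero end until its white pointer lines up with the red marker, without running past it. Leave the red marker where it is and do not disturb the puck, the jar, the screwdriver or anything else on the bench.

Things in the scene. Friction and masses are not known exactly. Their poses are not given: they have to be found in the camera images.
- battery: Loose yellow battery pack with black ends, a plain block 90 (its x) x 44 (its y) x 30 mm high, 0.25 kg; origin at the centre of its underside. It may lie in the nest either way round, long side along the nest's x.
- cradle: Fixed grey open box, outside 130 (its x) x 120 (y) x 46 mm high, walls 5 mm; origin at the centre of its underside. The inside is 120 x 110 mm; on its floor a low blue rim, 8 mm high and 4 mm thick, frames the nest, 98 (x) x 52 mm (y). Fingers closing along y have about 25 mm to the walls beside the pack. The lid is hinged on its +x wall.
- nest (a point): Centre of the nest's floor, where the middle of the pack's underside belongs, 6 mm above the cradle's underside; same axes as the cradle.
- lid (a joint): Angle of the cradle's blue-framed window lid, rad: 0 fully shut (level), 1.57 upright, up to 2.0 leaning back away from the nest. It stands open at the start; the stiff hinge holds it wherever it is left (about 2 N at its edge moves it).
- lid_hinge (a point): Middle of the lid's hinge line, on the cradle's +x wall, 46.5 mm above the cradle's underside; the hinge runs along the cradle's y. The lid is a flat plate 140 mm long (from the hinge, towards the cradle's -x when shut), 120 mm wide, 6 mm thick, with nothing standing out of it; when shut its free edge stands 10 mm proud of the front wall.
- lid_edge (a point): Middle of the lid's free edge, on the outer face (the upper one when shut).
- load_box: Fixed white electronic load, 160 (its x) x 200 (y) x 60 mm high; origin at the centre of its underside. The fader runs along its y on top, at x = -20 mm; the marker runs parallel, at x = +26 mm.
- fader (a joint): Position of the black fader on its track, m: 0 at the zero end (the load box's -y end), 0.12 at the far end; grows along the load box's +y. Stays where it is left; about 2 N moves it. Same zero and scale as the setpoint value, so the pointer is in line with the marker when the two values are equal.
- fader_top (a point): Centre of the top of the fader's black cap: a block 26 (load box x) x 18 (y) x 36 mm high standing on the box's top, with a white line across its top and a white pointer at its foot towards the marker.
- setpoint (a joint): Position of the red marker along its groove, m, same zero and direction as the fader. It is stiff and must not be moved.
- marker_top (a point): Centre of the top of the red marker, a small block 18 (load box x) x 8 (y) x 7 mm high on the load box's top, beside the fader's track.
- puck: Loose black round puck, diameter 70, 30 mm high; origin at the centre of its underside. Leave alone.
- jar: Loose amber jar, diameter 48, 60 mm high; origin at the centre of its underside. Leave alone.
- screwdriver: Loose red-handled screwdriver lying beyond the work. Leave alone.
Things that resemble listed ones, but are neither listed nor needed, are in the scene too. What is shaped like the cradle but pink is not meant.

How it is judged:
By the outcome, as a careful person would: the job done as asked, in the order asked, and still so for the second after the job is handed in, with the robot touching nothing.
It also fails if it takes over 72 s, if anything falls off the work surface, if the arm or the gripper's body presses on something with over 40 N, if the wrist force passes 120 N, or if a joint passes its speed limit or range.

## Working session

There is one attempt and no reset: what is moved stays moved. The work goes in short steps, Python scripts to look and compute and a tool call to move; the robot and the scene stay as the last step left them, time stands still between calls to the robot, and variables do not carry over. Pictures are saved under pics/ and viewed, on a budget of 10 in all, crops included, one or two more only if the job needs it, and the job is handed in when it is done.

Besides the shell and the picture viewer there is one more tool, called after "Emit:" by a JSON object that holds its "api" and its "payload", one argument or row to a line. jog_arm: Moves the arm, as the interface text tells. Shift numbers are shares of 15 cm and turn numbers shares of 180 degrees, none past 1 either way. Its arguments: {"type":"object","properties":{"plan":{"type":"array"}},"required":["plan"]}

```bash
mkdir -p pics; cat > h.py <<'E'
import numpy as np, cv2
from workcell import telemetry, optics, ticket
def grab(n, save=None):
    d=optics.grab_frame(n)
    if save: cv2.imwrite(f'pics/{save}.png', d['frame'][:,:,::-1])
    np.save(f'/tmp/{n}.npy', d, allow_pickle=True)
    return d
def load(n): return np.load(f'/tmp/{n}.npy',allow_pickle=True).item()
def ray(d,uv,z):
    R=cv2.Rodrigues(np.array(d['rvec'],float))[0]; t=np.array(d['tvec'],float).ravel()
    c=-R.T@t; v=R.T@np.linalg.inv(d['camera_matrix'])@np.array([uv[0],uv[1],1.])
    return c+v*(z-c[2])/v[2]
def proj(d,P):
    return cv2.projectPoints(np.array(P,float).reshape(-1,3),np.array(d['rvec'],float),np.array(d['tvec'],float),np.array(d['camera_matrix'],float),None)[0].reshape(-1,2)
E
python3 - <<'E'
from h import *
f=[grab(n,n+'0') for n in('top','side','wrist')]
for d in f:
    R=cv2.Rodrigues(np.array(d['rvec']))[0];print(-R.T@np.ravel(d['tvec']),R[2],d['camera_matrix'][0])
print(telemetry.get_obs())
E
```

```text
[ 343.4207997    18.09062688 1117.18929671] [ 0.14245809 -0.01460943 -0.98969301] [374.49835102   0.         321.81760006]
[ 239.15746276 -661.2050967   813.72098598] [ 0.23191098  0.64779222 -0.72566007] [411.91237207   0.         317.94015416]
[153.51044684 583.80369624 372.93573163] [ 0.24099065 -0.09354267 -0.96600894] [348.52663767   0.         322.66615917]
{'time_s': 0.15, 'q': array([ 1.20498178e+00,  3.14066233e-01, -4.78044309e-02,  1.21020035e+00,
        1.21497286e-05,  1.57083747e+00]), 'joint_vel': array([ 0.00022805, -0.00403893,  0.0041949 ,  0.00209392, -0.00069155,
        0.00054525]), 'joint_efforts': array([ 1.77239555e-03, -5.40043938e+01,  3.40061259e+01,  1.32312445e-02,
        8.51857226e-05, -1.17154073e-05]), 'ee_pos': array([214.47185658, 559.90834652, 230.65075433]), 'orientation': array([ 3.56186662e-04,  8.23938088e-01,  5.66679469e-01, -5.28560517e-04]), 'force': array([-0.65437893,  0.31537456, -0.02063628]), 'wrist_torque': array([-0.01999434,  0.00850202, -0.00250871]), 'grip_width': 85.34796028558668}
```

View pics/top0.png

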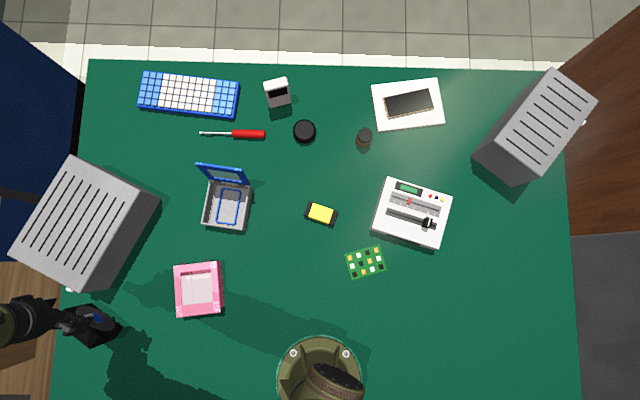

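View pics/side0.png

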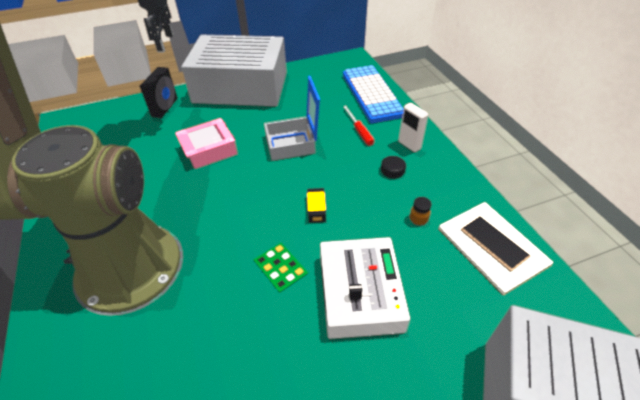

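Top view: the yellow pack with black ends is at (321,213); its lookalike is the green PCB with yellow patches at (365,262). The grey cradle with the blue lid is at (228,205), and the pink decoy is at (197,290). The load box with fader (428,222) and red marker (408,202) is at (412,212); the white slab at (408,104) resembles it. I choose the grey cradle, the yellow block and the load box with the red marker, and check them in one close crop.

```bash
python3 - <<'E'
from h import *
t=load('top')['frame'];s=load('side')['frame']
a=cv2.resize(t[150:260,190:460],None,fx=2.9,fy=2.9,interpolation=cv2.INTER_CUBIC)
b=cv2.resize(s[70:225,255:345],(162,279),interpolation=cv2.INTER_CUBIC)
c=cv2.resize(s[235:340,310:415],(279,279),interpolation=cv2.INTER_CUBIC)
o=np.zeros((600,783,3),np.uint8);o[:319]=a[:319,:783];o[320:599,:162]=b;o[320:599,170:449]=c
cv2.imwrite('pics/crop.png',o[:,:,::-1])
for n in('top','side'):
    f=load(n)['frame'];h=cv2.cvtColor(f,cv2.COLOR_RGB2HSV)
    for nm,lo,hi in(('yellow',(22,150,120),(35,255,255)),('red',(0,150,100),(6,255,255)),('blue',(100,120,60),(125,255,255))):
        m=cv2.inRange(h,lo,hi);k,l,st,ce=cv2.connectedComponentsWithStats(m)
        for i in range(1,k):
            if st[i,4]>8 and 190<ce[i,0]<460 and 70<ce[i,1]<320: print(n,nm,st[i],ce[i].round(1))
E
```

```text
top yellow [311 217  13   6  16] [317.2 219.4]
top red [232 130  33   8 241] [248.5 133.2]
top red [408 199   3   5  11] [408.8 200.9]
top blue [195 162  55  23 501] [222.6 172.3]
top blue [215 188  26  37 168] [227.6 205.5]
side yellow [307 191  19  21 370] [315.6 201. ]
side yellow [276 246   7   6  34] [278.9 248.4]
side yellow [264 264   8   7  38] [267.4 266.8]
side yellow [279 266   9   7  39] [283.1 268.9]
side yellow [295 268   8   7  39] [298.7 271.1]
side yellow [396 305   3   3   9] [397. 306.]
side red [355 121  18  24 207] [363.8 133. ]
side red [369 266   8   4  25] [372.2 267.4]
side blue [343  66  61  57 972] [373.   99.3]
side blue [307  76  13  65 391] [312.8 106.8]
side blue [272 132  35  12  78] [289.5 135.7]
```

View pics/crop.png

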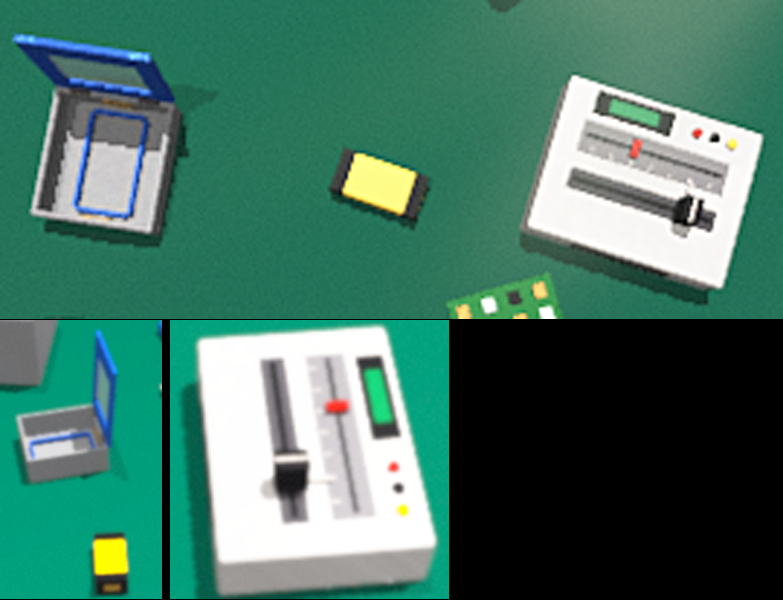

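Crop: the pack has black ends and lies at about (381,184). The grey cradle has a blue nest, with the lid standing open on its far side. The load box has the fader at (688,208), the marker at (636,149) and its zero end on the right. All match the description.

```bash
python3 - <<'E'
from h import *
d=load('top'); s=load('side')
c=lambda p,z:ray(d,(190+p[0]/2.9-.3,150+p[1]/2.9-.3),z)[:2]
def rep(n,ps,z):
    P=np.array([c(p,z) for p in ps]);print(n,P.round(0).tolist(),P.mean(0).round(1),[ (round(float(np.hypot(*e)),0),round(float(np.degrees(np.arctan2(e[1],e[0]))),1)) for e in np.roll(P,-1,0)-P])
rep('bat top',[(343,149),(428,178),(417,217),(335,187)],30)
rep('cradle',[(35,213),(155,233),(178,100),(57,90)],46)
rep('nest rim',[(78,213),(128,216),(147,116),(94,112)],14)
rep('load',[(573,77),(762,135),(722,287),(526,232)],60)
print('fader top',c((688,200),96),'marker',c((636,149),67))
print('lid edge',c((17,38),180),c((150,53),180))
print('side bat yellow',ray(s,(315.6,201),30)[:2],'marker',ray(s,(372.2,267.4),67)[:2])
sc=lambda p,k0,f:(k0[0]+p[0]/f,k0[1]+p[1]/f)
c2=lambda x,y,z:ray(s,(310+(x-170)/2.657,235+(y-320)/2.657),z)[:2].round(1)
print('side load corners',[c2(*p,60) for p in((198,340),(385,328),(434,546),(217,563))],'fader',c2(291,461,96))
w=load('wrist');print(proj(w,[[214.6,560,231],[214,560,0]]))
E
```

```text
bat top [[501.0, 43.0], [474.0, -44.0], [434.0, -33.0], [463.0, 50.0]] [467.9   3.9] [(91.0, -107.8), (41.0, 165.1), (88.0, 71.0), (39.0, -10.4)]
cradle [[429.0, 343.0], [412.0, 225.0], [545.0, 208.0], [552.0, 329.0]] [484.5 276.5] [(120.0, -98.3), (134.0, -7.0), (121.0, 86.5), (124.0, 173.6)]
nest rim [[432.0, 310.0], [430.0, 259.0], [534.0, 245.0], [537.0, 299.0]] [483.2 278.3] [(51.0, -92.3), (104.0, -7.8), (54.0, 86.9), (105.0, 174.4)]
load [[574.0, -185.0], [520.0, -373.0], [370.0, -329.0], [419.0, -138.0]] [ 470.8 -256.4] [(195.0, -106.2), (157.0, 163.8), (197.0, 75.4), (162.0, -16.8)]
fader top [ 449.98475076 -287.06622651] marker [ 502.21545159 -245.50344537]
lid edge [572.02033315 328.30852427] [561.23773093 211.07995131]
side bat yellow [470.64704045   5.17115741] marker [ 504.98691729 -247.34242473]
side load corners [array([ 428.1, -142.1]), array([ 580.9, -188.6]), array([ 522.1, -377.1]), array([ 370. , -332.1])] fader [ 443.7 -294.3]
[[322.24400435 258.53696981]
 [322.50527697 167.19427915]]
```

Emit:
{"api": "jog_arm", "payload": {
  "plan": [
    [1,-0.4,0.4,0,0],
    [1,-0.95,0.97,0,0],
    [1,-0.95,0.97,0,0],
    [1,-0.95,0.97,0,0],
    [1,-0.95,0.97,0,0]
  ]
}}

```text
time_s: 0.78
ee_pos: [299.9, 374.8, 231.4]
orientation: [-0.0, 0.824, 0.566, 0.0]
force: [-0.4, 0.0, -0.1]
grip_width: 85.1
```

Emit:
{"api": "jog_arm", "payload": {
  "plan": [
    [1,-0.4,0.4,0,0],
    [1,-0.95,0.97,0,0],
    [1,-0.95,0.97,0,0],
    [1,-0.95,0.97,0,0],
    [1,-0.95,0.97,0,0]
  ]
}}

```text
time_s: 1.4
ee_pos: [385.1, 190.6, 231.3]
orientation: [-0.0, 0.824, 0.566, 0.0]
force: [-0.4, -0.6, 0.3]
grip_width: 85.4
```

Emit:
{"api": "jog_arm", "payload": {
  "plan": [
    [1,-0.95,0.97,0.3,-0.517],
    [1,-0.95,0.97,0.3,-0.517],
    [1,-0.95,0.97,0.3,-0.517],
    [1,-0.95,0.97,0.3,-0.517],
    [1,-0.95,0.97,0.3,-0.517],
    [1,-0.95,0.97,0.3,-0.517],
    [1,-0.95,0.97,0.3,-0.517],
    [1,-0.95,0.97,0.3,-0.517],
    [1,-0.95,0.97,0.3,-0.517],
    [1,-0.95,0.97,0.3,-0.517],
    [1,-0.95,0.97,0.3,-0.517]
  ]
}}

```text
time_s: 2.78
ee_pos: [469.6, 6.1, 186.2]
orientation: [-0.0, 0.156, 0.988, 0.0]
force: [-0.0, -0.2, -0.5]
grip_width: 85.5
```

```bash
python3 - <<'E'
from h import *
d=grab('wrist','w1');o=telemetry.get_obs();print(o['time_s'],o['ee_pos'],o['orientation'],o['q'].round(2))
f=d['frame'];h=cv2.cvtColor(f,cv2.COLOR_RGB2HSV);m=cv2.inRange(h,(20,120,100),(35,255,255))
for c in cv2.findContours(m,0,1)[0]:
    if cv2.contourArea(c)>300:
        r=cv2.minAreaRect(c);b=cv2.boxPoints(r);P=np.array([ray(d,p,30)[:2] for p in b])
        e=np.roll(P,-1,0)-P;print(r,P.mean(0),np.hypot(*e.T),np.degrees(np.arctan2(e[:,1],e[:,0])))
E
```

```text
2.825 [469.53995368   5.82930926 186.21338349] [-5.54419354e-05  1.56045790e-01  9.87749816e-01  9.70047400e-05] [ 0.01  0.09 -0.42  1.05  0.   -1.25]
((322.0, 180.0), (72.0, 50.0), 90.0) [469.87518132   5.63541966] [42.57549248 64.39455062 44.97852976 64.38494048] [ 162.00614459   73.05373201  -18.00725024 -109.08468353]
```

View pics/w1.png

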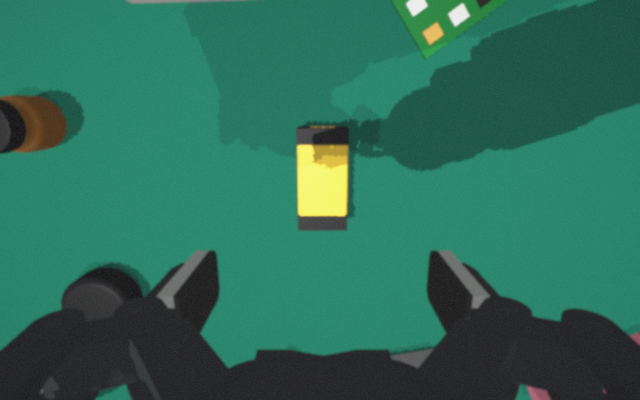

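Wrist view: the pack is at (322,180), square to the jaws, centred at (469.9,5.6) with a jaw yaw of 162°, as planned. The fingers are clear on both sides, so I go down and grip.

Emit:
{"api": "jog_arm", "payload": {
  "plan": [
    [1,0,0,0.4,0],
    [1,0,0,0.8,0],
    [1,0,0,1,0],
    [1,0,0,1,0]
  ]
}}

```text
time_s: 3.32
ee_pos: [466.9, 5.1, 34.3]
orientation: [-0.003, 0.156, 0.988, -0.0]
force: [0.3, -0.1, 0.7]
grip_width: 85.3
```

Emit:
{"api": "jog_arm", "payload": {
  "plan": [
    [1,0,0,0.18,0],
    [1,0,0,0.18,0],
    [0.3,0,0,0.18,0],
    [0.3,0,0,0.18,0],
    [0.3,0,0,0.18,0],
    [0.3,0,0,0.18,0],
    [0.3,0,0,0.18,0],
    [0.3,0,0,0.18,0],
    [0.3,0,0,0.18,0],
    [0.3,0,0,0.18,0]
  ]
}}

```text
time_s: 4.58
ee_pos: [470.5, 5.0, 10.8]
orientation: [0.001, 0.156, 0.988, 0.0]
force: [-1.1, 0.1, 8.4]
grip_width: 43.1
```

Emit:
{"api": "jog_arm", "payload": {
  "plan": [
    [0.3,0,0,-0.3,0],
    [0.3,0,0,-0.6,0],
    [0.3,0,0,-0.95,0],
    [0.3,0,0,-0.95,0]
  ]
}}

```text
time_s: 5.08
ee_pos: [472.6, 5.0, 156.3]
orientation: [0.004, 0.156, 0.988, 0.001]
force: [1.1, -0.6, -2.6]
grip_width: 42.6
```

Emit:
{"api": "jog_arm", "payload": {
  "plan": [
    [0.3,0.1,0.3,0,0.1],
    [0.3,0.23,0.6,0,0.2],
    [0.3,0.23,0.87,0,0.3],
    [0.3,0.23,0.87,0,0.436],
    [0.3,0.23,0.87,0,0.436],
    [0.3,0.23,0.87,0,0.436],
    [0.3,0.23,0.87,0,0.436],
    [0.3,0.23,0.87,0,0.436],
    [0.3,0.23,0.87,0,0.436]
  ]
}}

```text
time_s: 6.2
ee_pos: [475.7, 139.5, 150.8]
orientation: [-0.0, 0.745, 0.667, -0.001]
force: [-0.8, -0.4, -2.5]
grip_width: 42.9
```

```bash
python3 - <<'E'
from h import *
d=grab('wrist','w2');o=telemetry.get_obs();print(o['time_s'],o['ee_pos'],o['orientation'],o['q'].round(2),o['grip_width'],o['force'])
print(proj(d,[[484,277,6],[429,343,46],[412,225,46],[545,208,46],[552,329,46]]))
E
```

```text
6.25 [475.89105007 139.51455575 150.94144411] [-3.32577192e-04  7.44867212e-01  6.67212290e-01 -6.97703089e-04] [ 0.29  0.17 -0.42  0.98 -0.    0.4 ] 42.63939482640477 [ 0.50829201 -0.3239214  -2.83208291]
[[486.0425434  177.15167576]
 [610.63006614  99.63945524]
 [436.60266305  93.84063305]
 [419.40587445 273.42960853]
 [576.33605615 265.80467485]]
```

View pics/w2.png

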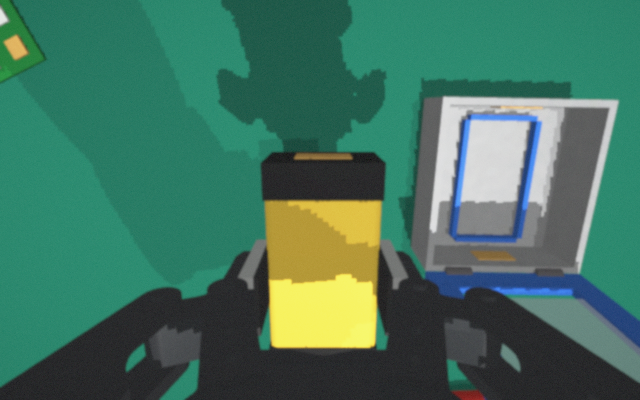

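Wrist view: the pack is held square. The cradle's rim corners are near (425,98), (618,100), (580,270) and (415,268), and the blue nest rim spans (450..540, 114..242). Next I measure both.

```bash
python3 - <<'E'
from h import *
d=load('wrist');f=d['frame'];h=cv2.cvtColor(f,cv2.COLOR_RGB2HSV);m=cv2.inRange(h,(100,120,60),(125,255,255));m[246:]=0;m[:,:400]=0
cs=[c for c in cv2.findContours(m,cv2.RETR_CCOMP,2)[0] if cv2.contourArea(c)>500]
def rep(P):
    e=np.roll(P,-1,0)-P;print(P.mean(0).round(1),np.hypot(*e.T).round(1),np.degrees(np.arctan2(e[:,1],e[:,0])).round(1))
for c in cs:
    q=cv2.approxPolyDP(c,6,True)[:,0].astype(float);print(cv2.contourArea(c),q.tolist())
    for z in(6,14):
        P=np.array([ray(d,p,z)[:2] for p in q]);rep(P)
    r=cv2.minAreaRect(np.array([ray(d,p,14)[:2] for p in c[:,0]],np.float32));print(r)
rep(np.array([ray(d,p,46)[:2] for p in((425,98),(618,100),(580,272),(415,269))]))
E
```

```text
9299.0 [[470.0, 115.0], [462.0, 123.0], [449.0, 232.0], [456.0, 240.0], [515.0, 241.0], [540.0, 122.0]]
[487.3 273.4] [  8.5  93.4  10.2  52.1 102.8  57.3] [ -49.    -7.5   36.1   82.6  170.5 -101.9]
[485.2 269.9] [ 8.3 90.8  9.9 50.7 99.9 55.7] [ -49.    -7.5   36.1   82.6  170.5 -101.9]
((485.7944641113281, 279.11138916015625), (62.45857620239258, 105.77052307128906), 82.613037109375)
7033.0 [[472.0, 118.0], [532.0, 123.0], [510.0, 236.0], [456.0, 234.0]]
[487.2 282.1] [49.  97.2 47.7 99.2] [ 79.   -8.9 -98.6 171.8]
[485.1 278.4] [47.6 94.5 46.3 96.5] [ 79.   -8.9 -98.6 171.8]
((484.7296142578125, 278.22674560546875), (50.40925598144531, 97.86654663085938), 82.45903778076172)
[485.5 275.5] [131.9 128.8 128.6 127.6] [ 83.1  -7.  -97.5 174.5]
```

Emit:
{"api": "jog_arm", "payload": {
  "plan": [
    [0.3,0.3,-0.02,0,0],
    [0.3,0.6,-0.04,0,0.006],
    [0.3,0.924,-0.041,0,0.006],
    [0.3,0.924,-0.041,0.2,0.006],
    [0.3,0.924,-0.041,0.4,0.006],
    [0.3,0.924,-0.041,0.47,0.006],
    [0.3,0.924,-0.041,0.47,0.006],
    [0.3,0.924,-0.041,0.47,0.006]
  ]
}}

```text
time_s: 7.25
ee_pos: [486.8, 278.4, 82.5]
orientation: [0.0, 0.752, 0.66, 0.001]
force: [0.6, 0.0, -0.2]
grip_width: 42.7
```

```bash
python3 - <<'E'
from h import *
d=grab('wrist','w3');t=grab('top');s=grab('side');o=telemetry.get_obs();print(o['time_s'],o['ee_pos'],o['orientation'],o['grip_width'],o['force'])
a=d['frame'];b=cv2.resize(s['frame'][70:170,240:340],(200,200),interpolation=cv2.INTER_CUBIC);c=cv2.resize(t['frame'][150:250,190:290],(200,200),interpolation=cv2.INTER_CUBIC)
z=np.zeros((600,640,3),np.uint8);z[:400]=a;z[400:,:200]=b;z[400:,220:420]=c
cv2.imwrite('pics/w3.png',z[:,:,::-1])
E
```

```text
7.4 [486.71266301 278.47705     82.44191184] [1.99801957e-04 7.51637442e-01 6.59575762e-01 9.64461071e-04] 42.73635901688347 [-0.05157478  0.26319861 -2.67188646]
```

View pics/w3.png

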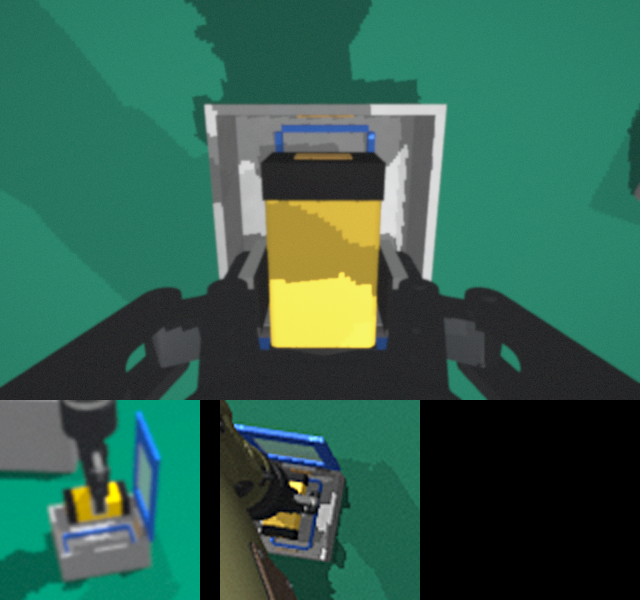

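```bash
python3 - <<'E'
from h import *
d=load('wrist');o=telemetry.get_obs();T=o['ee_pos']
a=np.radians(-7.4);ex=np.array([np.cos(a),np.sin(a)]);ey=np.array([-ex[1],ex[0]])
def r(n,p,z):
    v=ray(d,p,z)[:2]-T[:2];print(n,(v@ex).round(1),(v@ey).round(1))
for p in((264,161),(385,161),(271,348),(376,348)): r('pack top',p,101)
for p in((207,105),(446,105)): r('cradle rim outer front',p,46)
for p in((234,115),(434,115)): r('inner front?',p,46)
f=d['frame'];h=cv2.cvtColor(f,cv2.COLOR_RGB2HSV);m=cv2.inRange(h,(100,120,60),(125,255,255));
ys,xs=np.nonzero(m[110:155,250:400]);xs+=250;ys+=110
print(xs.min(),xs.max(),ys.min(),ys.max())
r('rim top L',(276,133),14);r('rim top R',(375,133),14);r('front outer',(325,ys.min()),14)
print(T)
E
```

```text
pack top -46.0 -20.5
pack top -46.0 22.7
pack top 32.2 -21.2
pack top 32.4 22.5
cradle rim outer front -65.4 -56.7
cradle rim outer front -65.1 61.7
inner front? -60.5 -43.7
inner front? -60.3 56.2
275 374 125 152
rim top L -49.1 -27.2
rim top R -49.0 31.8
front outer -53.7 2.0
[486.71266301 278.47705     82.44191184]
```

Wrist view: the pack is over the nest, with the front rim bar at (325,127). The nest centre is about +1.3 mm from the pack in y and about 0 in x. I correct that and lower it.

Emit:
{"api": "jog_arm", "payload": {
  "plan": [
    [0.3,0.009,0,0.1,0],
    [0.3,0.009,0,0.2,0],
    [0.3,0.009,0,0.3,0],
    [0.3,0.009,0,0.36,0],
    [0.3,0.009,0,0.4,0],
    [0.3,0.009,0,0.42,0],
    [0.3,0.009,0,0.42,0],
    [0.3,0.009,0,0.42,0]
  ]
}}

```text
time_s: 8.4
ee_pos: [486.4, 279.7, 18.7]
orientation: [0.0, 0.752, 0.66, 0.0]
force: [0.9, 0.2, -2.4]
grip_width: 42.5
```

Emit:
{"api": "jog_arm", "payload": {
  "plan": [
    [0.3,0,0,0.006,0],
    [0.3,0,0,0.012,0],
    [0.3,0,0,0.014,0],
    [0.3,0,0,0.014,0]
  ]
}}

```text
time_s: 8.9
ee_pos: [486.0, 279.5, 16.2]
orientation: [-0.0, 0.752, 0.66, -0.0]
force: [-0.3, 0.1, -2.6]
grip_width: 42.6
```

Emit:
{"api": "jog_arm", "payload": {
  "plan": [
    [0.7,0,0,0,0],
    [0.7,0,0,0,0],
    [0.7,0,0,0,0],
    [0.7,0,0,0,0],
    [0.7,0,0,-0.3,0],
    [0.7,0,0,-0.7,0],
    [0.7,0,0,-1,0],
    [0.7,0,0,-1,0],
    [0.7,0,0,-1,0]
  ]
}}

```text
time_s: 10.02
ee_pos: [485.7, 279.3, 165.7]
orientation: [-0.0, 0.752, 0.66, -0.0]
force: [-0.9, 0.7, -0.8]
grip_width: 59.7
```

```bash
python3 - <<'E'
from h import *
d=grab('wrist','w4');s=grab('side');o=telemetry.get_obs();print(o['time_s'],o['ee_pos'],o['orientation'],o['grip_width'],o['force'])
b=cv2.resize(s['frame'][70:170,240:340],(200,200),interpolation=cv2.INTER_CUBIC)
z=np.zeros((600,640,3),np.uint8);z[:400]=d['frame'];z[400:,:200]=b
cv2.imwrite('pics/w4.png',z[:,:,::-1])
E
```

```text
10.125 [484.99865742 278.88632129 164.54016546] [-2.86410971e-04  7.51601115e-01  6.59616314e-01 -1.41431232e-03] 59.86812383004969 [-0.41713101 -0.3228492  -0.66846658]
```

View pics/w4.png

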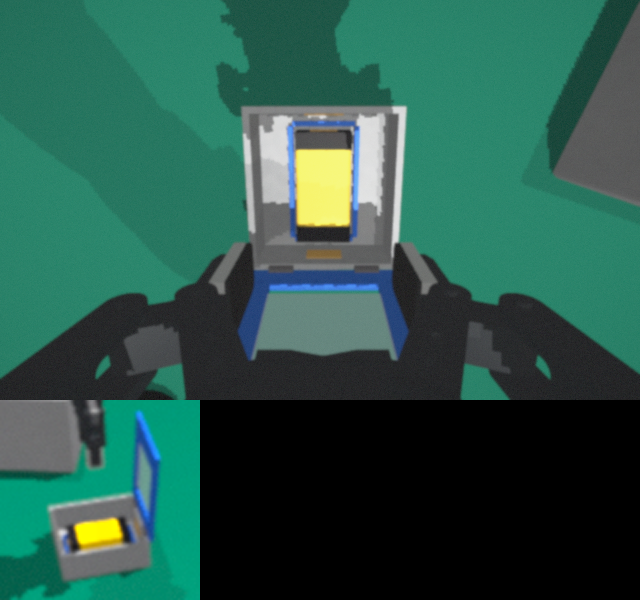

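The pack sits in the nest at (323,186) with the blue rim showing all round. Now the lid angle, from its edge corners in the side view.

```bash
python3 - <<'E'
from h import *
s=load('side')
a=np.radians(-7.4);ex=np.array([np.cos(a),np.sin(a),0]);ey=np.array([-ex[1],ex[0],0]);C=np.array([485,278.5,0])
f=s['frame'];h=cv2.cvtColor(f,cv2.COLOR_RGB2HSV);m=cv2.inRange(h,(100,120,60),(125,255,255));m[:,:300]=0;m[:,330:]=0;m[:60]=0;m[150:]=0
c=max(cv2.findContours(m,0,2)[0],key=cv2.contourArea);print(cv2.approxPolyDP(c,3,True)[:,0].tolist())
def hit(p,Y):
    A=ray(s,p,0);B=ray(s,p,300);k=(Y-(A-C)@ey)/((B-A)@ey);P=A+k*(B-A);x=(P-C)@ex-65;z=P[2]-46.5;print(p,'x',round(x,1),'z',round(z,1),'ang',np.arctan2(z,-x).round(2),np.hypot(x,z).round(1))
for p,Y in(((307,76),60),((319,98),-60),((319.5,101),-60),((308,77),60)): hit(p,Y)
# corner predictions
for th in(1.57,1.7,1.8,1.9,2.0):
    P=[C+ex*(65-140*np.cos(th))+ey*Y+np.array([0,0,46.5+140*np.sin(th)]) for Y in(60,-60)];print(th,proj(s,P).round(1).tolist())
print(C+65*ex)
E
```

```text
[[309, 76], [307, 119], [315, 140], [319, 97]]
(307, 76) x 11.7 z 141.0 ang 1.65 141.5
(319, 98) x 18.2 z 144.3 ang 1.7 145.5
(319.5, 101) x 19.4 z 134.7 ang 1.71 136.1
(308, 77) x 14.4 z 137.4 ang 1.68 138.1
1.57 [[303.0, 76.9], [312.3, 100.4]]
1.7 [[309.2, 76.4], [319.0, 99.8]]
1.8 [[313.9, 76.5], [324.0, 99.8]]
1.9 [[318.5, 77.0], [328.9, 100.3]]
2.0 [[322.9, 78.0], [333.6, 101.2]]
[549.45862555 270.12828622   0.        ]
```

Emit:
{"api": "jog_arm", "payload": {
  "plan": [
    [0,0,0,-0.2,0],
    [0,0,0,-0.35,0],
    [0,0,0.1,-0.35,0],
    [0,0,0.4,-0.35,0],
    [0,0,0.7,-0.35,0],
    [0,0,0.84,-0.35,0],
    [0,0,0.84,-0.35,0],
    [0,0,0.84,-0.2,0],
    [0,0,0.84,0,0],
    [0,0,0.84,0.13,0],
    [0,0,0.84,0.13,0],
    [0,0,0.84,0.13,0]
  ]
}}

```text
time_s: 11.62
ee_pos: [610.8, 263.3, 147.0]
orientation: [-0.0, 0.752, 0.66, 0.0]
force: [0.2, 0.8, 0.8]
grip_width: 0.2
```

```bash
python3 - <<'E'
from h import *
o=telemetry.get_obs();T=o['ee_pos'];a=np.radians(-7.4);ex=np.array([np.cos(a),np.sin(a)])
H=np.array([549.5,270.1]);X=(T[:2]-H)@ex;Z=T[2]-46.5;print(o['time_s'],X,(T[:2]-H)@[-ex[1],ex[0]],Z,o['force'],o['grip_width'])
for th in np.arange(1.7,-.01,-.1):
    r=100;x=-r*np.cos(th)+6*np.sin(th)+11;z=r*np.sin(th)+6*np.cos(th);print(th.round(1),((x-X)/150).round(2),((Z-z)/150).round(2))
E
```

```text
11.625 61.68058338868765 1.133499641962203 100.51155533403096 [0.1595506  0.81493526 0.8263104 ] 0.1604187616286608
1.7 -0.21 0.01
1.6 -0.28 0.0
1.5 -0.35 0.0
1.4 -0.41 0.01
1.3 -0.48 0.02
1.2 -0.54 0.03
1.1 -0.6 0.06
1.0 -0.66 0.09
0.9 -0.72 0.12
0.8 -0.77 0.16
0.7 -0.82 0.21
0.6 -0.87 0.26
0.5 -0.9 0.32
0.4 -0.94 0.37
0.3 -0.96 0.43
0.2 -0.98 0.5
0.1 -1.0 0.56
-0.0 -1.0 0.63
```

Emit:
{"api": "jog_arm", "payload": {
  "plan": [
    [0,0,-0.2,0,0],
    [0,0,-0.28,0,0],
    [0,0,-0.35,0,0],
    [0,0,-0.41,0.01,0],
    [0,0,-0.48,0.02,0],
    [0,0,-0.54,0.03,0],
    [0,0,-0.6,0.06,0],
    [0,0,-0.66,0.09,0],
    [0,0,-0.72,0.12,0],
    [0,0,-0.77,0.16,0],
    [0,0,-0.82,0.21,0],
    [0,0,-0.82,0.21,0]
  ]
}}

```text
time_s: 13.12
ee_pos: [487.7, 278.8, 114.3]
orientation: [-0.0, 0.751, 0.66, -0.001]
force: [-0.7, -0.8, -0.3]
grip_width: -0.1
```

Emit:
{"api": "jog_arm", "payload": {
  "plan": [
    [0,0,-0.05,0.05,0],
    [0,0,-0.08,0.11,0],
    [0,0,-0.12,0.16,0],
    [0,0,-0.14,0.22,0],
    [0,0,-0.16,0.29,0],
    [0,0,-0.18,0.35,0],
    [0,0,-0.18,0.39,0],
    [0,0,-0.18,0.41,0],
    [0,0,-0.18,0.41,0]
  ]
}}

```text
time_s: 14.25
ee_pos: [462.3, 282.5, 53.5]
orientation: [0.0, 0.752, 0.66, -0.0]
force: [-0.1, -1.0, -0.2]
grip_width: 0.0
```

```bash
python3 - <<'E'
from h import *
o=telemetry.get_obs();T=o['ee_pos'];a=np.radians(-7.4);ex=np.array([np.cos(a),np.sin(a)])
H=np.array([549.5,270.1]);X=(T[:2]-H)@ex;Z=T[2]-46.5;print(o['time_s'],X,Z,o['force'])
s=grab('side')
h=cv2.cvtColor(s['frame'],cv2.COLOR_RGB2HSV);m=cv2.inRange(h,(100,120,60),(125,255,255));m[:,:250]=0;m[:,340:]=0;m[:60]=0;m[170:]=0
print(cv2.boundingRect(m))
C=np.r_[H-65*ex,0]
cv2.imwrite('pics/s5.png',cv2.resize(s['frame'][60:180,230:350],(480,480),interpolation=cv2.INTER_CUBIC)[:,:,::-1])
E
```

```text
14.25 -88.1020245599487 6.9850476598292985 [-0.12814172 -1.0432161  -0.18596238]
(261, 60, 54, 89)
```

View pics/s5.png

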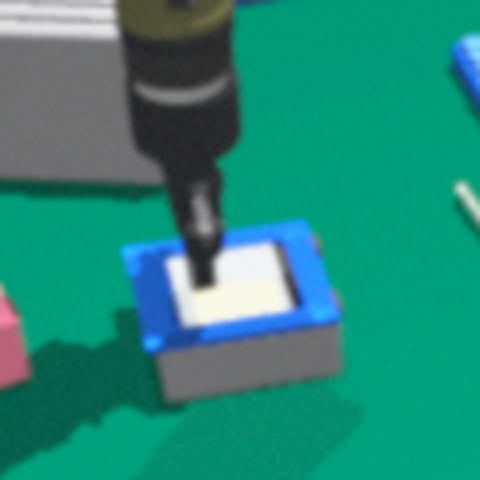

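Side view: the lid lies over the cradle, its front edge at about (125..150,250..345) in the crop, nearly shut. I press gently until it bottoms out.

Emit:
{"api": "jog_arm", "payload": {
  "plan": [
    [0,0,0,0.01,0],
    [0,0,0,0.015,0],
    [0,0,0,0.02,0],
    [0,0,0,0.02,0],
    [0,0,0,0.02,0]
  ]
}}

```text
time_s: 14.92
ee_pos: [462.7, 282.8, 52.4]
orientation: [0.0, 0.752, 0.66, 0.001]
force: [-4.5, -1.8, 14.4]
grip_width: 0.1
```

Emit:
{"api": "jog_arm", "payload": {
  "plan": [
    [0,0,0,-0.3,0],
    [0,0,0,-0.6,0],
    [0,-0.3,0.03,-0.92,0],
    [0,-0.6,0.06,-0.92,0],
    [0,-0.95,0.1,-0.92,0],
    [0,-0.95,0.1,-0.92,0]
  ]
}}

```text
time_s: 15.68
ee_pos: [458.4, 136.6, 189.1]
orientation: [0.0, 0.753, 0.658, -0.0]
force: [0.3, 0.4, -0.3]
grip_width: 0.1
```

Emit:
{"api": "jog_arm", "payload": {
  "plan": [
    [0,-0.4,0.04,0,0],
    [0,-0.8,0.08,0,0],
    [0,-0.95,0.1,0,0],
    [0,-0.95,0.1,0,0]
  ]
}}

```text
time_s: 16.18
ee_pos: [455.3, -4.5, 188.8]
orientation: [0.0, 0.752, 0.659, 0.0]
force: [-0.0, 0.7, 0.5]
grip_width: -0.2
```

Emit:
{"api": "jog_arm", "payload": {
  "plan": [
    [0,-0.4,0.04,0,0],
    [0,-0.8,0.08,0,0],
    [0,-0.95,0.1,0,0],
    [0,-0.95,0.1,0,0]
  ]
}}

```text
time_s: 16.68
ee_pos: [452.1, -147.1, 188.6]
orientation: [-0.0, 0.752, 0.659, 0.0]
force: [-0.0, 0.1, -0.4]
grip_width: -0.0
```

Emit:
{"api": "jog_arm", "payload": {
  "plan": [
    [0,-0.4,0.04,0,0.02],
    [0,-0.8,0.08,0,0.045],
    [0,-0.95,0.1,0,0.045],
    [0,-0.95,0.1,0,0.045],
    [0,-0.95,0.1,0,0.045]
  ]
}}

```text
time_s: 17.3
ee_pos: [448.1, -288.4, 188.5]
orientation: [-0.001, 0.796, 0.606, 0.0]
force: [0.2, 0.7, -0.3]
grip_width: -0.1
```

```bash
python3 - <<'E'
from h import *
d=grab('wrist');s=grab('side');grab('top');o=telemetry.get_obs();print(o['time_s'],o['ee_pos'],o['orientation'],o['q'].round(2),o['force'])
z=np.zeros((600,640,3),np.uint8);z[:400]=d['frame'];z[400:,:200]=cv2.resize(s['frame'][90:170,250:330],(200,200),interpolation=cv2.INTER_CUBIC)
cv2.imwrite('pics/w6.png',z[:,:,::-1])
E
```

```text
17.45 [ 448.04482517 -288.82423029  188.787739  ] [-1.46850088e-04  7.95666166e-01  6.05735350e-01  1.25320221e-04] [-0.57  0.21 -0.28  1.08  0.   -0.3 ] [-0.60736601 -0.06007648  1.08684853]
```

View pics/w6.png

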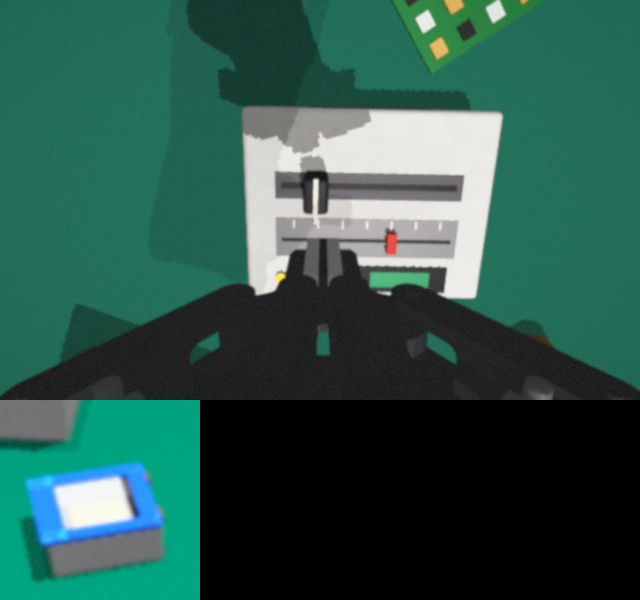

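Wrist view: the fader cap is at (316,192) with its white line, and the pointer foot is near (317,222). The red marker is at (391,243), and the ticks along row 225 run from 293 to 440. The side crop shows the lid lying level. Now to measure.

```bash
python3 - <<'E'
from h import *
d=load('wrist');f=d['frame'];h=cv2.cvtColor(f,cv2.COLOR_RGB2HSV);g=f.min(2)
def comp(m,off,mn):
    k,l,st,ce=cv2.connectedComponentsWithStats(m)
    return [((ce[i]+off).round(2),st[i,2:].tolist()) for i in range(1,k) if st[i,4]>=mn]
red=cv2.inRange(h,(0,150,80),(8,255,255))[225:262,375:410];R=comp(red,(375,225),20);print('red',R)
tk=(g[218:231,285:450]>195).astype(np.uint8);print('ticks',comp(tk,(285,218),4))
wl=(g[172:214,300:332]>150).astype(np.uint8);print('line',comp(wl,(300,172),8))
for r in(205,215,218,222,225,228): print(r,g[r,305:330].tolist())
bl=(g[165:220,295:340]<60).astype(np.uint8);print('black',comp(bl,(295,165),50))
a0=ray(d,(293,224.5),60);a1=ray(d,(440,226),60);v=a1-a0;yaw=np.degrees(np.arctan2(v[1],v[0]));print('y axis yaw',yaw,np.hypot(*v[:2]))
E
```

```text
red [(array([390.79, 242.69]), [11, 21, 181])]
ticks [(array([316.4 , 222.18]), [6, 11, 40]), (array([407.68, 218.47]), [99, 3, 172]), (array([293.4, 223.5]), [2, 6, 10]), (array([342.29, 225.06]), [3, 8, 17]), (array([366.67, 224.73]), [4, 9, 30]), (array([391.17, 224.42]), [4, 8, 24]), (array([415.44, 225.44]), [4, 8, 25]), (array([439.9 , 225.55]), [3, 8, 20])]
line [(array([315.09, 195.81]), [7, 35, 181]), (array([301.22, 206.62]), [6, 16, 50]), (array([329.44, 206.76]), [6, 15, 59])]
205 [45, 50, 51, 56, 57, 58, 68, 117, 176, 210, 220, 210, 169, 114, 81, 64, 68, 64, 67, 60, 48, 56, 102, 162, 194]
215 [209, 208, 205, 200, 199, 200, 199, 205, 215, 220, 221, 218, 210, 198, 193, 191, 192, 194, 194, 197, 204, 204, 204, 205, 209]
218 [162, 163, 162, 163, 163, 163, 163, 167, 183, 206, 218, 218, 209, 187, 174, 171, 165, 167, 167, 171, 167, 169, 171, 176, 176]
222 [154, 156, 157, 156, 156, 153, 156, 159, 176, 203, 216, 220, 216, 209, 189, 168, 157, 159, 160, 158, 158, 159, 162, 159, 160]
225 [153, 155, 155, 157, 157, 155, 155, 159, 164, 169, 176, 187, 206, 214, 192, 173, 169, 172, 174, 173, 176, 175, 170, 168, 169]
228 [154, 154, 157, 155, 154, 159, 165, 171, 173, 172, 178, 183, 195, 197, 189, 178, 178, 177, 177, 179, 178, 178, 178, 178, 179]
black [(array([312.58, 186.64]), [30, 41, 496])]
y axis yaw 73.86504659796005 120.88113958540991
```

```bash
python3 - <<'E'
from h import *
d=load('wrist');T=telemetry.get_obs()['ee_pos'];w,x,y,z=telemetry.get_obs()['orientation'];yt=2*np.degrees(np.arctan2(y,x));print('tool yaw',yt)
a=np.radians(73.87);ey=np.array([np.cos(a),np.sin(a)]);ex=np.array([ey[1],-ey[0]])
R=lambda p,z:ray(d,p,z)[:2]
t0=R((293.4,224.5),60)
L=lambda P:np.round([(P-t0)@ey,(P-t0)@ex],1)
print('marker',L(R((390.8,242.7),67)),L(R((390.8,242.7),65)),'pointer',L(R((316,221),61)),L(R((316,221),64)),'cap line',L(R((315.1,195.8),96)))
c=R((315.1,195.8),96);print('cap',c,'delta from TCP along ey,ex',(c-T[:2])@ey,(c-T[:2])@ex,T)
print([L(R((u,225),60)) for u in(342.3,366.7,391.2,415.4,439.9)])
for n,pm in(('top',(408.8,200.9)),('side',(372.2,267.4))):print(n,L(ray(load(n),pm,67)[:2]))
E
```

```text
tool yaw 74.56355301773243
marker [79.5 12.3] [79.9 13.1] pointer [18.5 -3.6] [18.6 -4.6] cap line [ 18.3 -33.9]
cap [ 442.53646834 -291.71555976] delta from TCP along ey,ex -4.307827777555978 -4.488251430560441 [ 448.04482517 -288.82423029  188.787739  ]
[array([40.2,  0. ]), array([60.2, -0.2]), array([80.3, -0.4]), array([100.2,  -0.6]), array([120.4,  -0.9])]
top [80.  10.9]
side [78.3 13.8]
```

Emit:
{"api": "jog_arm", "payload": {
  "plan": [
    [0.55,-0.029,-0.03,0,0.004],
    [0.55,-0.029,-0.03,0,0.004],
    [0.55,-0.029,-0.03,0.2,0.004],
    [0.55,-0.029,-0.03,0.45,0.004],
    [0.55,-0.029,-0.03,0.65,0.004],
    [0.55,-0.029,-0.03,0.76,0.004],
    [0.55,-0.029,-0.03,0.76,0.004],
    [0.55,-0.029,-0.03,0.76,0.004]
  ]
}}

```text
time_s: 18.45
ee_pos: [443.1, -293.9, 75.8]
orientation: [0.001, 0.8, 0.6, 0.0]
force: [0.3, 0.8, -0.0]
grip_width: 46.5
```

Emit:
{"api": "jog_arm", "payload": {
  "plan": [
    [0.3,0,0,0,0],
    [0.2,0,0,0,0],
    [0.1,0,0,0,0],
    [0.1,0,0,0,0],
    [0.1,0,0,0,0],
    [0.1,0,0,0,0],
    [0.1,0,0,0,0]
  ]
}}

```text
time_s: 19.32
ee_pos: [443.0, -293.7, 75.9]
orientation: [0.001, 0.8, 0.6, 0.0]
force: [0.1, 2.3, 5.6]
grip_width: 17.2
```

Emit:
{"api": "jog_arm", "payload": {
  "plan": [
    [0.1,0.05,0,0,0],
    [0.1,0.1,0,0,0],
    [0.1,0.15,0,0,0],
    [0.1,0.2,0,0,0],
    [0.1,0.25,0,0,0],
    [0.1,0.3,0,0,0],
    [0.1,0.34,0,0,0],
    [0.1,0.36,0,0,0],
    [0.1,0.37,0,0,0],
    [0.1,0.37,0,0,0],
    [0.1,0.37,0,0,0]
  ]
}}

```text
time_s: 20.7
ee_pos: [458.8, -240.7, 75.9]
orientation: [0.001, 0.8, 0.6, 0.0]
force: [-0.5, -0.8, 4.9]
grip_width: 16.5
```

```bash
python3 - <<'E'
from h import *
d=grab('wrist');s=grab('side');o=telemetry.get_obs();print(o['time_s'],o['ee_pos'],o['force'],o['grip_width'])
z=np.zeros((600,640,3),np.uint8);z[:400]=d['frame'];z[400:,:200]=cv2.resize(s['frame'][240:310,330:400],(200,200),interpolation=cv2.INTER_CUBIC)
cv2.imwrite('pics/w7.png',z[:,:,::-1])
E
```

```text
20.8 [ 458.7773368  -240.73273168   75.88393474] [-0.59647901 -0.2044047   5.55741491] 16.6731275316868
```

View pics/w7.png

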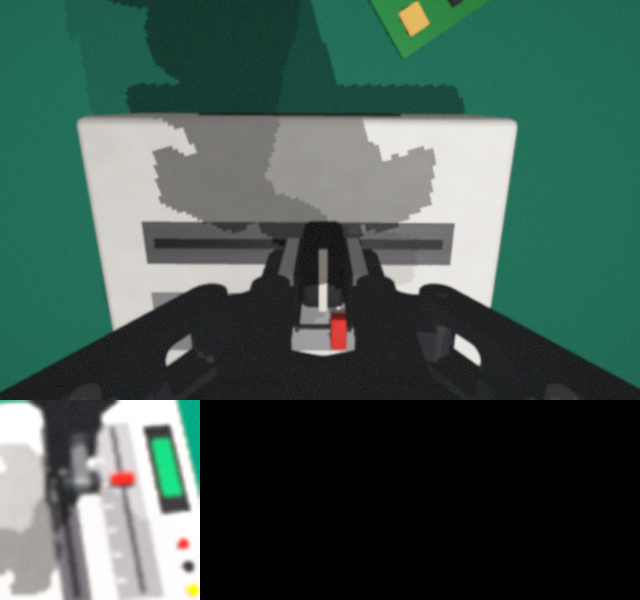

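Wrist view: the cap's white line is at column ~323 with its pointer foot at about (323,308). The red marker is at (339,332), still ahead of it. I measure the gap that is left.

```bash
cat > gap.py <<'E'
from h import *
def gap(d):
    f=d['frame'];h=cv2.cvtColor(f,cv2.COLOR_RGB2HSV);g=f.min(2)
    red=cv2.inRange(h,(0,150,60),(8,255,255));red[:300]=0;red[:,:290]=0;red[:,380:]=0
    ys,xs=np.nonzero(red);print('red',xs.min(),xs.max(),ys.min(),ys.max(),xs.mean(),ys.mean())
    a=np.radians(73.87);ey=np.array([np.cos(a),np.sin(a)])
    # red top face per row mean -> y coordinate
    m=[ray(d,(xs[ys==r].mean(),r),67)[:2]@ey for r in range(ys.min()+3,ys.max()-1)]
    print('marker y',np.median(m),np.std(m))
    for r in list(range(252,284,6))+[290,296,300,304,307,310]:
        row=g[r,312:334].astype(float);
        w=np.clip(row-np.percentile(row,40)-25,0,None)
        u=(w*np.arange(312,334)).sum()/max(w.sum(),1)
        print(r,round(u,1),[round(ray(d,(u,r),z)[:2]@ey-np.median(m),2) for z in(61,64,96)],row.astype(int).tolist())
E
python3 -c "
from gap import *
gap(load('wrist'))"
```

```text
red 330 346 313 348 338.1832061068702 330.90458015267177
marker y -95.80033576232591 0.1278777236871198
252 322.7 [np.float64(-7.57), np.float64(-7.57), np.float64(-7.51)] [20, 15, 26, 25, 21, 32, 65, 96, 112, 113, 115, 117, 116, 114, 103, 78, 44, 30, 20, 23, 26, 26]
258 322.7 [np.float64(-7.6), np.float64(-7.59), np.float64(-7.53)] [16, 21, 31, 24, 22, 41, 69, 96, 112, 117, 116, 116, 114, 114, 107, 77, 46, 30, 24, 30, 22, 26]
264 322.7 [np.float64(-7.58), np.float64(-7.57), np.float64(-7.51)] [27, 26, 19, 21, 12, 41, 65, 95, 113, 114, 115, 115, 115, 116, 105, 80, 44, 33, 24, 26, 23, 26]
270 322.6 [np.float64(-7.63), np.float64(-7.62), np.float64(-7.55)] [25, 30, 23, 27, 29, 36, 68, 94, 113, 116, 115, 116, 117, 116, 103, 75, 41, 27, 23, 23, 14, 24]
276 322.7 [np.float64(-7.62), np.float64(-7.61), np.float64(-7.54)] [26, 26, 16, 24, 27, 38, 63, 95, 112, 113, 118, 117, 116, 114, 104, 75, 45, 30, 21, 23, 26, 20]
282 322.7 [np.float64(-7.62), np.float64(-7.62), np.float64(-7.55)] [31, 17, 26, 23, 23, 29, 64, 101, 112, 119, 118, 118, 126, 124, 106, 75, 43, 20, 24, 21, 23, 15]
290 322.5 [n
[... 303 characters left out ...]
2, 53, 49, 51, 53]
300 322.5 [np.float64(-7.78), np.float64(-7.77), np.float64(-7.67)] [47, 43, 45, 48, 45, 66, 122, 182, 211, 213, 213, 213, 214, 203, 173, 125, 74, 53, 53, 49, 47, 51]
304 322.5 [np.float64(-7.79), np.float64(-7.78), np.float64(-7.68)] [39, 42, 42, 46, 45, 64, 121, 178, 208, 214, 215, 214, 214, 204, 172, 120, 72, 50, 46, 41, 44, 43]
307 322.5 [np.float64(-7.78), np.float64(-7.77), np.float64(-7.67)] [107, 109, 108, 109, 106, 112, 143, 185, 209, 214, 214, 211, 212, 205, 186, 145, 104, 82, 74, 73, 74, 74]
310 322.5 [np.float64(-7.8), np.float64(-7.79), np.float64(-7.69)] [142, 142, 142, 143, 143, 145, 159, 182, 198, 202, 205, 203, 202, 197, 181, 166, 144, 117, 99, 93, 89, 90]
```

Emit:
{"api": "jog_arm", "payload": {
  "plan": [
    [0.1,0.02,0,0,0],
    [0.1,0.035,0,0,0],
    [0.1,0.042,0,0,0],
    [0.1,0.042,0,0,0],
    [0.1,0.042,0,0,0]
  ]
}}

```text
time_s: 21.42
ee_pos: [460.5, -234.8, 75.9]
orientation: [0.001, 0.8, 0.6, 0.0]
force: [-1.0, -1.1, 5.2]
grip_width: 17.0
```

```bash
python3 -c "
from gap import *
gap(grab('wrist'));o=telemetry.get_obs();print(o['ee_pos'],o['force'])" | cut -c1-110 | sed 's/np.float64//g'
```

```text
red 318 334 313 348 325.80914512922465 330.98807157057655
marker y -95.67458563706185 0.12560771721088354
252 322.7 [(-1.52), (-1.52), (-1.45)] [23, 20, 26, 25, 27, 33, 67, 97, 113, 115,
258 322.6 [(-1.55), (-1.55), (-1.47)] [30, 25, 25, 23, 29, 30, 68, 97, 113, 119,
264 322.7 [(-1.54), (-1.54), (-1.47)] [23, 30, 26, 29, 23, 37, 65, 98, 112, 115,
270 322.7 [(-1.54), (-1.54), (-1.47)] [24, 21, 24, 18, 31, 38, 65, 96, 116, 117,
276 322.5 [(-1.63), (-1.62), (-1.53)] [26, 25, 15, 28, 21, 35, 60, 100, 112, 116
282 322.5 [(-1.65), (-1.64), (-1.55)] [27, 20, 22, 32, 29, 36, 67, 98, 111, 118,
290 322.5 [(-1.69), (-1.68), (-1.58)] [51, 51, 50, 51, 53, 72, 123, 183, 211, 21
296 322.5 [(-1.71), (-1.7), (-1.59)] [47, 46, 47, 47, 45, 61, 122, 180, 210, 215
300 322.5 [(-1.72), (-1.71), (-1.6)] [42, 48, 50, 44, 49, 65, 122, 183, 210, 214
304 322.5 [(-1.73), (-1.72), (-1.61)] [40, 44, 43, 43, 43, 65, 121, 179, 207, 21
307 322.6 [(-1.66), (-1.65), (-1.55)] [106, 107, 107, 104, 87, 84, 125, 181, 209
310 322.2 [(-1.85), (-1.84), (-1.71)] [142, 143, 145, 139, 127, 111, 126, 170, 1
[ 460.56343759 -234.79674756   75.91419374] [-0.5051547  -1.10770543  5.57800729]
```

Emit:
{"api": "jog_arm", "payload": {
  "plan": [
    [0.1,0.004,0,0,0],
    [0.1,0.008,0,0,0],
    [0.1,0.008,0,0,0],
    [0.1,0.008,0,0,0]
  ]
}}

```text
time_s: 21.98
ee_pos: [460.8, -233.7, 75.9]
orientation: [0.001, 0.8, 0.6, 0.0]
force: [-0.4, -0.5, 5.4]
grip_width: 16.7
```

Emit:
{"api": "jog_arm", "payload": {
  "plan": [
    [0.3,0,0,0,0],
    [0.5,0,0,0,0],
    [0.5,0,0,0,0],
    [0.5,0,0,-0.2,0],
    [0.5,0,0,-0.5,0],
    [0.5,0,0,-0.8,0],
    [0.5,0,0,-0.8,0],
    [0.5,0,0,-0.8,0]
  ]
}}

```text
time_s: 22.98
ee_pos: [459.6, -232.7, 194.2]
orientation: [-0.0, 0.8, 0.6, -0.0]
force: [-0.3, -0.0, 0.2]
grip_width: 42.7
```

```bash
python3 - <<'E'
from h import *
d=grab('wrist');s=grab('side');t=grab('top');o=telemetry.get_obs();print(o['time_s'],o['ee_pos'],o['force'],o['grip_width'])
z=np.zeros((600,640,3),np.uint8);z[:400]=d['frame'];z[400:,:200]=cv2.resize(s['frame'][240:310,330:400],(200,200),interpolation=cv2.INTER_CUBIC)
z[400:,205:405]=cv2.resize(s['frame'][90:170,250:330],(200,200),interpolation=cv2.INTER_CUBIC)
z[400:,410:610]=cv2.resize(t['frame'][80:180,220:400],(200,200))
cv2.imwrite('pics/w8.png',z[:,:,::-1])
f=d['frame'];h=cv2.cvtColor(f,cv2.COLOR_RGB2HSV);g=f.min(2).astype(float)
red=cv2.inRange(h,(0,150,80),(8,255,255));red[:225]=0;red[270:]=0;red[:,280:]=red[:,280:];red[:,:290]=0;red[:,370:]=0
ys,xs=np.nonzero(red);print('red',xs.min(),xs.max(),ys.min(),ys.max(),xs.mean(),ys.mean())
a=np.radians(73.87);ey=np.array([np.cos(a),np.sin(a)])
M=ray(d,(xs.mean(),ys.mean()),66)[:2]@ey
for r in range(180,232,4):
    row=g[r,306:340];w=np.clip(row-np.percentile(row,50)-40,0,None);u=(w*np.arange(306,340)).sum()/max(w.sum(),1)
    print(r,round(u,1),[round(float(ray(d,(u,r),z)[:2]@ey-M),2) for z in(61,96)])
E
```

```text
23.125 [ 458.95658304 -232.33784568  193.18164408] [ 0.12090409 -0.09906652  0.06181713] 43.0201395161625
red 318 327 234 254 322.4251497005988 244.09580838323353
180 335.4 [10.69, 9.38]
184 325.6 [2.76, 2.45]
188 321.7 [-0.44, -0.34]
192 321.7 [-0.44, -0.34]
196 321.7 [-0.45, -0.35]
200 321.7 [-0.48, -0.38]
204 324.2 [1.55, 1.4]
208 324.4 [1.75, 1.58]
212 324.4 [1.75, 1.58]
216 324.7 [1.99, 1.79]
220 0.0 [-268.12, -234.03]
224 321.9 [-0.39, -0.3]
228 322.4 [0.01, 0.06]
```

View pics/w8.png

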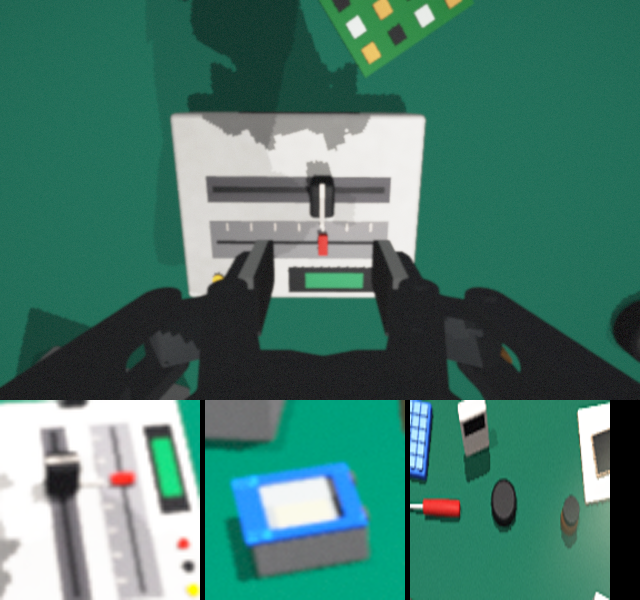

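Wrist view: the fader line (321.7) meets the marker (322.4) about 0.4 mm short of it. The lid is level, and the puck, jar and screwdriver are in place. The arm is clear, so I hand in.

```bash
python3 -c "
from h import *
print(ticket.job_done())"
```

```text
the job is handed in; nothing more can be done
None
```

The job is done and handed in at about 23 s on the robot's clock. The yellow pack lies in the grey cradle's nest and the lid was shut over it. Only after that did I slide the fader up to the red marker. No verdict was reported.

What the last checks showed:
- **Pack:** after release, the wrist picture showed it inside the nest with the blue rim visible all round.
- **Lid:** it bottomed out at about 14 N with the fingertips at 52.4 mm, against 52.5 mm expected for fully shut. The last side picture shows it lying level.
- **Fader:** the pointer stands about 0.4 mm short of the marker, not past it. The marker showed no visible shift (0.1 mm between the two close views), but I did not measure it against the ticks again at the end.
- **Other things:** the puck, jar and screwdriver looked undisturbed in the last top picture. The arm was clear of everything, with the force reading near zero.

Two measurements disagreed. The first estimate of the fader travel was about 61 mm, but the close-up views gave about 63 mm. I followed the close-up views and moved in small steps with a new measurement after each.

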